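# Put the canapé board away in the free bay of the board rack

## Task

Lift the walnut canapé board out of the steel tray by its brass handle, set it down gently and flat on the counter and let go of it. Then, taking it by its wooden tab or pushing from behind, slide it tab-last into the rack bay that holds the cork mat (the other bay is taken by a slate), until you feel it press lightly against the brass stop at the back; leave it there squarely on the mat. Do not shove it hard, tip it over, or disturb the slate, bucket, bowl or shaker.

Things in the scene. Friction and masses are not known exactly. Their poses are not given: they have to be found in the camera images.
- board: Walnut board, 0.5 kg, loose. Slab 160 (own x) x 110 (y) x 16 mm; origin at the slab's centre on its underside. A wooden tab 34 mm wide, 16 mm thick, runs on from x = -80 to -125 mm. On top a brass handle: bar 60 mm long (x), 12 mm wide (y), centred at x = -8, y = 0, from 34 to 48 mm above the underside. The +x corners are rounded.
- tray: Fixed steel tray in which the board starts, 256 x 166 mm outside (own x, y), inner floor 10 mm above the counter, rim 22 mm above the counter; origin at the centre of its underside.
- rack: Fixed low rack, two bays side by side, open at the front (own -x). 142 mm deep (x), 280 mm wide (y); blue cheeks 12 mm thick at y = -134, 0, +134 with round brass noses; each bay 122 mm wide, centred at y = -67 and +67 mm, its floor the counter; a clear glass top lies 56 to 64 mm above the counter. Origin at the centre of its underside.
- stop: Low brass stop bar across the back of both bays, 14 mm high; origin on its front face (the face a board meets), at counter height, in the middle of the rack's width; x points out of the back.
- mat: Cork mat, 156 x 104 mm, 1 mm thick and let into the counter, nothing catches on it; lies in the free bay and sticks out of its front by 28 mm. Origin at its centre on the counter, x towards the back of the bay. When the board is home against the stop, its origin is over the mat's origin with axes alike.
- slate: Dark slate plate, 156 x 104 x 14 mm, loose, 0.6 kg, filling the other bay. Origin at the centre of its underside.
- bucket: Steel ice bucket, radius 60 mm, 130 mm high, loose. Origin at the centre of its underside.
- amber_bowl: Amber glass bowl, radius 42 mm, 50 mm high, loose. Origin at the centre of its underside.
- shaker: Aluminium cocktail shaker, radius 34 mm, 150 mm high, loose. Origin at the centre of its underside.
Mind the look-alikes: they are no part of the job. Several things have the shape of the board; the one meant has the colours described above.

How it is judged (in metres and radians):
On the way, in this order (a step that is already met when the one before it is completed fails the run):
1. the board stands flat on the counter, out of the tray and let go, not yet home (height (world z) of board below 0.005 m and angle between board's own z axis and vertical below 0.05 rad and contact force between board and the fingers below 0.1 N and linear speed of board below 0.03 m/s and horizontal distance between board and mat above 0.02 m), for 0.2 s.
2. the board is pressed against the back stop in the bay with the mat (contact force between board and stop above 1.5 N and horizontal distance between board and mat below 0.012 m), for 0.05 s.
At the end, for the whole second after the job is handed in: The board lies flat and at rest in the bay with the mat, tab outwards, its origin within 5 mm of the mat's along the bay (front edge at the stop) and 10 mm across, within 0.07 rad of square; slate moved less than 20 mm, bucket, bowl and shaker less than 30 mm (x of board in the frame of mat between -0.005 and 0.005 m and y of board in the frame of mat between -0.01 and 0.01 m and angle between the x axis of board and the x axis of mat, either way round below 0.07 rad and height (world z) of board below 0.005 m and angle between board's own z axis and vertical below 0.05 rad and linear speed of board below 0.01 m/s and distance of slate from where it was at the start of the episode below 0.02 m and distance of each of bucket, amber_bowl, shaker from where it was at the start of the episode below 0.03 m); the robot touches nothing.
It fails at once if the board is shoved against the stop with more than 40 N (contact force between board and stop above 40 N).
It fails at once if the board is dropped (moves faster than 0.5 m/s while out of the fingers) (contact force between board and the fingers below 0.1 N and linear speed of board above 0.5 m/s).
It fails at once if the board is tipped by more than 0.5 rad (angle between board's own z axis and vertical above 0.5 rad).
It fails at once if the slate, bucket, bowl or shaker is knocked away (distance of slate from where it was at the start of the episode above 0.02 m or distance of any of bucket, amber_bowl, shaker from where it was at the start of the episode above 0.03 m).
It also fails if it takes over 61 s, if anything falls off the work surface, if the arm or the gripper's body presses on something with over 40 N, if the wrist force passes 120 N, or if a joint passes its speed limit or range.

## Robot

A 6-joint arm with a two-finger parallel gripper is mounted at the origin on the work surface. World frame = base frame: x ahead of the robot, y to its left, z up, the work surface at z = 0. Lengths are in mm, angles in rad, forces in N, time in s.
With the tool pointing down it reaches from about 400 to 925 mm from the base axis. Payload 12.5 kg.
Tool frame: the origin (TCP) lies at the very end of the fingers, on their centre line; the grasp point (between the pads) lies 19 mm behind it (env.grip_point_offset is the distance from the TCP to the grasp point, in mm); z points along the fingers, y is the direction in which the jaws open and shut (so a half turn about z gives the same grasp; the last joint's range is limited). The gripper opens to 95 mm and grips with 3 to 60 N. Pads are 20 mm wide; open, the fingers measure 119 mm over their backs; the gripper's body (75 mm by 180 mm) begins 59 mm behind the grasp point.
Start: joints at [-1.39, 0.491, 1.559, -0, 1.092, -0.106], TCP at [176.825, -599.483, 214.661] pointing down, gripper open.
Joint ranges: [-3.1, 3.1], [-0.84, 2.19], [0.05, 2.79], [-1.13, 4.28], [0.06, 2.93], [-2.69, 2.69]. Speed limits (rad/s): [2.22, 2.22, 2.79, 3.14, 3.14, 3.14].

## Interface

Orientations are given as [roll, pitch, yaw] about the fixed x, y, z axes, in that order (R = Rz(yaw) Ry(pitch) Rx(roll)).
In Python, from cell import env gives the robot as it stands.
- The arm moves only by the tool drive_tool, never from a script. Its argument "commands" is a list of rows, each an object of numbers: "dx", "dy", "dz": the shift along the world's x, y, z in mm; "yaw": the turn about the world's z in degrees. In form: [{"dx": .., "dy": .., "dz": .., "yaw": ..}, ...]. A call has 1 to 5 rows; each row shifts and turns the commanded pose from where the row before left it; what a row does not reach is not made up. A row lasts 1/12 s, in which the tool goes at most 41.7 mm and 7.16 degrees, less where a joint would pass 70% of its speed; a pose out of reach is approached as far as the arm can. A call with a gripper value outside its range is refused whole. "grip" is the opening, from 0 (shut) to 1 (fully open), set as the call begins (left out, the last holds). The fingers move at their own pace and stop on an object; the grip force is fixed at half the most. Time passes only in rows, so rows that do not move let the fingers close. It gives the time, the measured TCP pose, the force and the opening at its end, in the units of the state.
- env.state(): the state, without advancing time (a new reading comes with each control period).
- env.read_camera(name): name is "side" or "top" or "wrist"; returns the picture (400x640x3 uint8, red, green, blue); there is no depth.
- env.calibration(name): a dict with "intrinsics" (3x3 intrinsics, pixels), "rvec" (rotation vector, rad) and "tvec" (3), from world to camera coordinates, as OpenCV has them. Camera axes: x right, y down, z forward; pixel columns grow to the right and rows downward; lengths in mm; the calibration is good to about 2 mm. A picture is of the moment at which its call begins: read the wrist's pose just before it. calibration takes no time and is no camera call; for the wrist camera it gives the pose at the moment of the call.
- env.job_done(): hands the job in, once; it reports no verdict.
Trained networks look in the newest picture that a camera, given by its name, has taken for a name from the list of things; names that differ only in an ending like _2 or _b are one class to them, and where a whole thing is asked for, a point or a joint stands for the part that bears it (a point fixed in the world has none). Each returns a list of dicts, best first, with "conf" (0 to 1); they miss things now and then, are a little off and sometimes report something else, mostly with a low value. They report only what shows in the picture. A call takes as long as a camera call. They do not tell look-alikes from the thing itself.
- env.trace(query, camera): "pixels" (400x640 bool, what is visible of it) and "pixel" ([column, row] in pixels, amid what is visible of it).
- env.place_of(query, camera): "pixel" ([column, row] in pixels: a listed point, or the origin of a listed thing).
The state is a dict: "t": time; "joints": joint angles; "qvel": joint speeds; "tau": joint torques, N m; "eef_pos": TCP position; "tcp_rot": TCP orientation; "ft_force": force on the tool from outside, world axes, zero at the start; "moment": the same for the moment, N m; "opening": opening from 0.0 (shut) to 1.0 (fully open).
Only numpy, scipy, OpenCV 4.12 (cv2) and the standard library are available. Lean on these libraries where they do the work, as an engineer would, in place of code of your own. Each camera call takes 0.05 s, during which the arm holds its last target.

## Working session

There is one attempt and no reset: what is moved stays moved. The work goes in short steps, Python scripts to look and compute and a tool call to move; the robot and the scene stay as the last step left them, time stands still between calls to the robot, and variables do not carry over. Pictures are saved under pics/ and viewed, and the job is handed in when it is done.

Besides the shell and the picture viewer there is one more tool, called after "Request:" as name([rows], argument=value, ...), one row to a line, values as JSON. drive_tool: Moves the arm, as the interface text tells. Its arguments: {"type":"object","properties":{"commands":{"type":"array"},"grip":{"type":"number"}},"required":["commands"]}

```bash
mkdir -p pics; ls; cat > h.py <<'E'
import numpy as np, cv2
from cell import env
def save(n,im): cv2.imwrite('pics/'+n+'.png', cv2.cvtColor(im,cv2.COLOR_RGB2BGR))
def ray(cam,px,z,cal=None):
    c=cal or env.calibration(cam)
    K=np.array(c['intrinsics'],float);R,_=cv2.Rodrigues(np.array(c['rvec'],float));t=np.array(c['tvec'],float).ravel()
    p=np.atleast_2d(np.array(px,float))
    u=cv2.undistortPoints(p.reshape(-1,1,2),K,None).reshape(-1,2)
    d=np.c_[u,np.ones(len(u))]@R; o=-R.T@t
    s=(z-o[2])/d[:,2]
    return o+d*s[:,None]
def proj(cam,P,cal=None):
    c=cal or env.calibration(cam)
    return cv2.projectPoints(np.array(P,float).reshape(-1,1,3),np.array(c['rvec'],float),np.array(c['tvec'],float),np.array(c['intrinsics'],float),None)[0].reshape(-1,2)
E
python3 - <<'E'
from h import *
for n in('top','side'):
    im=env.read_camera(n);save(n+'0',im)
    for q in('board','tray','rack','stop','mat','slate','bucket','amber_bowl','shaker'):
        try:
            r=env.place_of(q,n); print(n,q,[(np.round(x['pixel']).tolist(),round(x['conf'],2),np.round(ray(n,x['pixel'],0)[0][:2]).tolist()) for x in r])
        except Exception as e: print(n,q,e)
print(env.state())
E
```

```text
pics
top board [([467.0, 237.0], 0.96, [464.0, -621.0]), ([380.0, 245.0], 0.86, [440.0, -358.0]), ([297.0, 269.0], 0.6, [366.0, -112.0])]
top tray []
top rack [([156.0, 166.0], 0.35, [675.0, 319.0])]
top stop [([160.0, 170.0], 0.69, [665.0, 309.0])]
top mat []
top slate []
top bucket [([141.0, 239.0], 0.73, [455.0, 358.0])]
top amber_bowl [([156.0, 167.0], 0.71, [672.0, 319.0])]
top shaker [([362.0, 162.0], 0.93, [691.0, -308.0])]
side board [([358.0, 226.0], 0.88, [385.0, -119.0]), ([377.0, 123.0], 0.84, [456.0, -626.0]), ([360.0, 165.0], 0.62, [454.0, -383.0]), ([268.0, 236.0], 0.25, [639.0, 16.0])]
side tray [([370.0, 172.0], 0.72, [413.0, -365.0]), ([265.0, 239.0], 0.59, [646.0, 29.0]), ([212.0, 317.0], 0.46, [678.0, 322.0]), ([261.0, 255.0], 0.3, [633.0, 89.0])]
side rack [([266.0, 239.0], 0.58, [642.0, 30.0])]
side stop []
side mat [([261.0, 259.0], 0.75, [628.0, 101.0])]
side slate [([286.0, 227.0], 0.7, [601.0, -37.0])]
side bucket [([281.0, 358.0], 0.68, [452.0, 361.0])]
side amber_bowl [([212.0, 318.0], 0.94, [675.0, 325.0])]
side shaker [([290.0, 162.0], 0.81, [696.0, -309.0])]
{'t': 1.0, 'joints': array([-1.38960967e+00,  4.90875798e-01,  1.55890590e+00,  3.42626892e-05,
        1.09167667e+00, -1.05612607e-01]), 'qvel': array([ 0.00055717, -0.00154829,  0.00085056, -0.00044364,  0.00114017,
        0.00084081]), 'tau': array([-7.26281323e-04, -6.12482572e+01, -2.58429497e+01,  6.92500337e-02,
        4.47900966e-02, -3.27422825e-06]), 'eef_pos': array([ 176.82835697, -599.48585189,  214.67395009]), 'tcp_rot': array([ 3.14145592e+00, -1.60820030e-05,  2.86783468e-01]), 'ft_force': array([ 0.96729053,  1.33217826, -0.40215171]), 'moment': array([ 0.02232892, -0.01774332,  0.08226103]), 'opening': 1.0007801057748518}
```

View pics/top0.png

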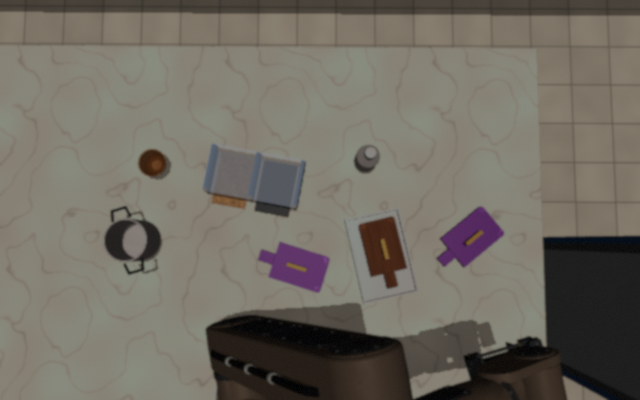

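View pics/side0.png

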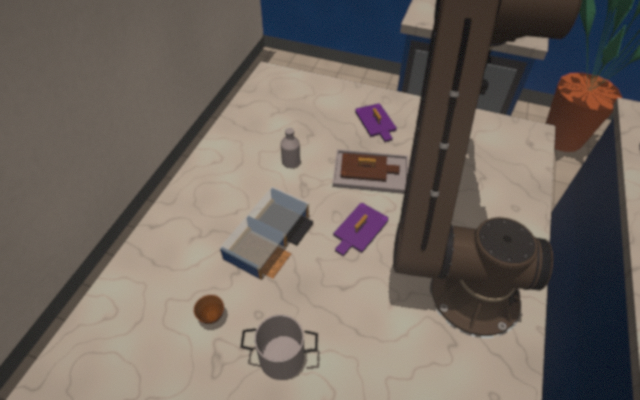

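The top picture shows three board-shaped things:
- brown board with a brass handle in the steel tray, around (383,247)
- purple board at (300,268)
- purple board at (470,237)

The brown one in the tray is the walnut board. The mat (orange cork) sticks out of the left bay at (228,201), and the slate is in the right bay. Next I'll enlarge the crops.

```bash
python3 - <<'E'
from h import *
im=cv2.cvtColor(cv2.imread('pics/top0.png'),cv2.COLOR_BGR2RGB)
a=cv2.resize(im[200:310,335:425],None,fx=4,fy=4,interpolation=cv2.INTER_CUBIC)
b=cv2.resize(im[135:225,195:315],None,fx=4.88,fy=4.88,interpolation=cv2.INTER_CUBIC)
b=cv2.resize(b,(420,440*1)) if 0 else cv2.resize(im[135:225,195:315],(440,330),interpolation=cv2.INTER_CUBIC)
c=np.zeros((440,800,3),np.uint8);c[:,:360]=a;c[:330,360:800]=b
save('crop0',c)
for q in((383,247),(228,201),(270,180),(235,170)): print(q,im[q[1],q[0]])
E
```

```text
(383, 247) [123  96  48]
(228, 201) [127  92  58]
(270, 180) [85 89 95]
(235, 170) [106 101 100]
```

View pics/crop0.png

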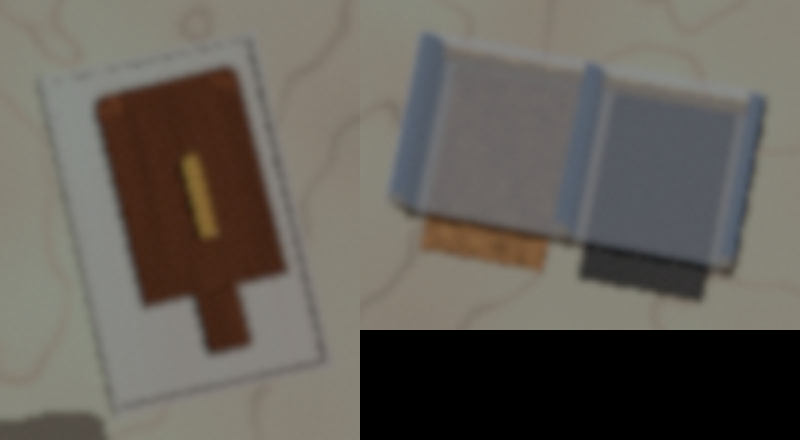

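```bash
python3 - <<'E'
from h import *
A=lambda p:[(p[0]+.5)/4-.5+335,(p[1]+.5)/4-.5+200]
B=lambda p:[(p[0]-360+.5)/3.667-.5+195,(p[1]+.5)/3.667-.5+135]
def show(n,pts,z): 
    r=ray('top',pts,z)[:,:2]; print(n,np.round(r,1).tolist()); return r
t=show('tailL,R,tabL,tabR',[A((143,305)),A((287,271)),A((209,353)),A((249,344))],26)
h=show('bar front/back',[A((189,154)),A((208,238))],58)
d=h[0]-h[1];print('yaw bar',np.degrees(np.arctan2(d[1],d[0])),np.linalg.norm(d)); 
d=t[0]-t[1];print('yaw tail',np.degrees(np.arctan2(d[1],d[0]))-90,np.linalg.norm(d))
print('mid tail',(t[0]+t[1])/2,'tab end',(t[2]+t[3])/2)
m=show('mat front L,R',[B((421,249)),B((545,271))],0)
d=m[0]-m[1];y=np.arctan2(d[1],d[0])-np.pi/2;print('mat yaw',np.degrees(y),np.linalg.norm(d))
c=m.mean(0)+78*np.array([np.cos(y),np.sin(y)]);print('mat centre',c)
s=show('slate front L,R',[B((580,278)),B((703,300))],14)
d=s[0]-s[1];print('slate yaw',np.degrees(np.arctan2(d[1],d[0]))-90,np.linalg.norm(d))
show('glass front/back corners',[B((392,203)),B((430,35)),B((757,95)),B((735,270))],64)
show('tray corners',[A((42,80)),A((250,38)),A((325,360)),A((115,410))],22)
E
```

```text
tailL,R,tabL,tabR [[349.6, -327.3], [374.8, -433.2], [315.0, -375.4], [321.6, -404.8]]
bar front/back [[460.2, -357.1], [400.0, -370.4]]
yaw bar 12.420760322368624 61.64357630542399
yaw tail 13.40040926228967 108.95114557683742
mid tail [ 362.21402668 -380.25355938] tab end [ 318.28817219 -390.12993754]
mat front L,R [[565.3, 149.8], [547.6, 47.2]]
mat yaw -9.794414784451549 104.07615611885922
mat centre [633.30300947  85.25099064]
slate front L,R [[541.1, 16.7], [523.6, -83.9]]
slate yaw -9.874059980628942 102.01965401084203
glass front/back corners [[596.8, 160.1], [731.4, 132.8], [684.4, -127.8], [545.0, -111.3]]
tray corners [[514.6, -253.5], [546.6, -408.4], [309.9, -461.2], [272.9, -306.8]]
```

The board's origin is at about (439,-362) with yaw about 13°. The mat centre is at about (633,85) with yaw about -9.8°. Next I'll move above the handle and refine with the wrist camera.

Request:
drive_tool([
  {"dx": 25, "dy": 23},
  {"dx": 25, "dy": 23},
  {"dx": 25, "dy": 23},
  {"dx": 25, "dy": 23},
  {"dx": 25, "dy": 23, "yaw": -1},
])

```text
invalid input
```

Request:
drive_tool([
  {"dx": 25, "dy": 23, "yaw": -1},
  {"dx": 25, "dy": 23, "yaw": -1},
  {"dx": 25, "dy": 23},
  {"dx": 25, "dy": 23},
  {"dx": 20, "dy": 20},
])

```text
invalid input
```

```bash
python3 - <<'E'
from h import *
s=env.state();c=env.calibration('wrist');im=env.read_camera('wrist');save('w1',im)
print(s['eef_pos'],s['tcp_rot'],s['t'])
import pickle;pickle.dump((s,c),open('w1.pkl','wb'))
B=np.array([439,-362,10]);a=np.radians(13);R=np.array([[np.cos(a),-np.sin(a),0],[np.sin(a),np.cos(a),0],[0,0,1]])
L=np.array([[22,0,48],[-38,0,48],[-80,55,16],[-80,-55,16],[-125,17,16],[-125,-17,16]])
print(proj('wrist',L@R.T+B,c).round().tolist())
E
```

```text
[ 176.82835697 -599.48585189  214.67395009] [ 3.14145592e+00 -1.60820030e-05  2.86783468e-01] 1.0
[[100.0, -298.0], [111.0, -187.0], [75.0, -101.0], [202.0, -92.0], [125.0, -39.0], [162.0, -36.0]]
```

View pics/w1.png

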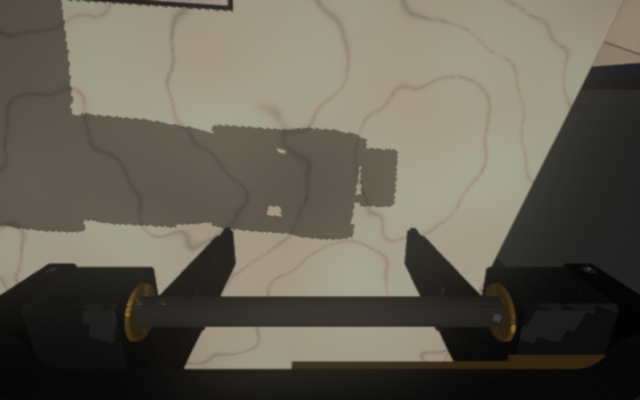

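The wrist view shows only counter and shadow, with the fingertips at about (228,235) and (412,235). The tool rejected the rows, so I'll give all four keys in each.

Request:
drive_tool([
  {"dx": 25, "dy": 23, "dz": 0, "yaw": 0},
  {"dx": 25, "dy": 23, "dz": 0, "yaw": 0},
  {"dx": 25, "dy": 23, "dz": 0, "yaw": 0},
  {"dx": 25, "dy": 23, "dz": 0, "yaw": 0},
  {"dx": 25, "dy": 23, "dz": 0, "yaw": -1},
])

```text
t: 1.47
eef_pos: [302.7, -483.3, 214.7]
tcp_rot: [3.141, -0.0, 0.269]
ft_force: [0.8, 0.1, -0.4]
opening: 1.004
```

Request:
drive_tool([
  {"dx": 12, "dy": 25, "dz": 0, "yaw": -1},
  {"dx": 12, "dy": 25, "dz": 0, "yaw": -1},
  {"dx": 10, "dy": 25, "dz": 0, "yaw": 0},
  {"dx": 10, "dy": 20, "dz": 0, "yaw": 0},
  {"dx": 0, "dy": 0, "dz": 0, "yaw": 0},
])

```text
t: 1.88
eef_pos: [346.9, -386.5, 214.9]
tcp_rot: [-3.141, -0.0, 0.237]
ft_force: [0.4, -0.1, 0.3]
opening: 1.005
```

```bash
python3 - <<'E'
from h import *
s=env.state();c=env.calibration('wrist');im=env.read_camera('wrist');save('w2',im)
print(s['eef_pos'],s['tcp_rot'],s['t'])
import pickle;pickle.dump((s,c),open('w2.pkl','wb'))
B=np.array([439,-362,10]);a=np.radians(13);R=np.array([[np.cos(a),-np.sin(a),0],[np.sin(a),np.cos(a),0],[0,0,1]])
L=np.array([[22,0,48],[-38,0,48],[-80,55,16],[-80,-55,16],[-125,17,16],[-125,-17,16]])
print(proj('wrist',L@R.T+B,c).round().tolist())
E
```

```text
[ 346.93710076 -386.45459831  214.93438003] [-3.14100395e+00 -2.52481458e-04  2.36840502e-01] 1.8833
[[318.0, 49.0], [317.0, 118.0], [266.0, 155.0], [368.0, 156.0], [302.0, 195.0], [332.0, 195.0]]
```

View pics/w2.png

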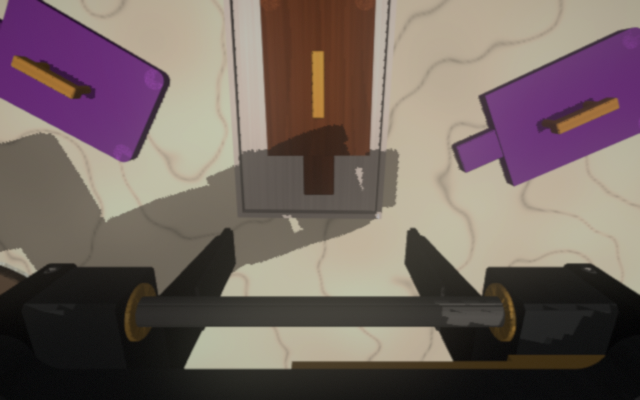

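The picture matches the predictions to within 2 px. The bar runs from (318,51) to (318,118), the slab tail is at row 155, and the tab end is at row 195. So the bar centre is at about (431,-364). The walnut board is confirmed as the one in the tray, with the purple look-alikes on either side. Next I'll move over the handle and go down.

Request:
drive_tool([
  {"dx": 28, "dy": 8, "dz": -20, "yaw": 0},
  {"dx": 28, "dy": 7, "dz": -20, "yaw": 0},
  {"dx": 28, "dy": 7, "dz": -20, "yaw": 0},
  {"dx": 0, "dy": 0, "dz": -20, "yaw": 0},
  {"dx": 0, "dy": 0, "dz": 0, "yaw": 0},
])

```text
t: 2.35
eef_pos: [429.5, -366.8, 131.1]
tcp_rot: [-3.137, 0.003, 0.236]
ft_force: [-0.6, 0.1, -0.8]
opening: 0.998
```

```bash
python3 - <<'E'
from h import *
s=env.state();c=env.calibration('wrist');im=env.read_camera('wrist');save('w3',im)
print(s['eef_pos'],s['tcp_rot'],s['t'])
B=np.array([439,-362,10]);a=np.radians(13.3);R=np.array([[np.cos(a),-np.sin(a),0],[np.sin(a),np.cos(a),0],[0,0,1]])
L=np.array([[22,0,48],[-38,0,48],[-8,6,48],[-8,-6,48]])
print(proj('wrist',L@R.T+B,c).round().tolist())
E
```

```text
[ 429.52176574 -366.78097098  131.12520344] [-3.13724027e+00  2.62881896e-03  2.35648471e-01] 2.35
[[317.0, 162.0], [317.0, 237.0], [309.0, 201.0], [325.0, 201.0]]
```

View pics/w3.png

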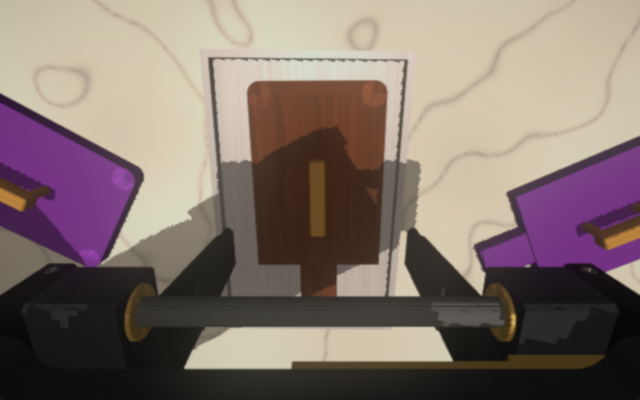

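The bar runs from (317,160) to (317,237), as predicted, and sits midway between the fingers. Going down.

Request:
drive_tool([
  {"dx": 0, "dy": 0, "dz": -25, "yaw": 0},
  {"dx": 0, "dy": 0, "dz": -25, "yaw": 0},
  {"dx": 0, "dy": 0, "dz": -25, "yaw": 0},
  {"dx": 0, "dy": 0, "dz": -12, "yaw": 0},
  {"dx": 0, "dy": 0, "dz": 0, "yaw": 0},
])

```text
t: 2.82
eef_pos: [428.6, -368.0, 46.6]
tcp_rot: [-3.14, 0.001, 0.233]
ft_force: [-0.6, 0.7, 0.1]
opening: 0.999
```

Request:
drive_tool([
  {"dx": 2, "dy": 4, "dz": -5, "yaw": 0},
  {"dx": 0, "dy": 0, "dz": -5, "yaw": 0},
  {"dx": 0, "dy": 0, "dz": -4, "yaw": 0},
  {"dx": 0, "dy": 0, "dz": 0, "yaw": 0},
  {"dx": 0, "dy": 0, "dz": 0, "yaw": 0},
])

```text
t: 3.23
eef_pos: [431.9, -363.7, 34.1]
tcp_rot: [3.141, -0.0, 0.235]
ft_force: [0.9, 0.3, 0.2]
opening: 0.998
```

Request:
drive_tool([
  {"dx": 0, "dy": -0.5, "dz": -1, "yaw": 0},
  {"dx": 0, "dy": 0, "dz": 0, "yaw": 0},
  {"dx": 0, "dy": 0, "dz": 0, "yaw": 0},
  {"dx": 0, "dy": 0, "dz": 0, "yaw": 0},
  {"dx": 0, "dy": 0, "dz": 0, "yaw": 0},
], grip=0)

```text
t: 3.65
eef_pos: [431.9, -364.0, 32.7]
tcp_rot: [3.141, -0.0, 0.234]
ft_force: [0.4, -0.1, -0.4]
opening: 0.709
```

Request:
drive_tool([
  {"dx": 0, "dy": 0, "dz": 0, "yaw": 0},
  {"dx": 0, "dy": 0, "dz": 0, "yaw": 0},
  {"dx": 0, "dy": 0, "dz": 0, "yaw": 0},
  {"dx": 0, "dy": 0, "dz": 0, "yaw": 0},
  {"dx": 0, "dy": 0, "dz": 0, "yaw": 0},
])

```text
t: 4.07
eef_pos: [431.8, -364.0, 32.7]
tcp_rot: [3.142, 0.0, 0.234]
ft_force: [-0.4, -0.3, -0.6]
opening: 0.355
```

Request:
drive_tool([
  {"dx": 0, "dy": 0, "dz": 0, "yaw": 0},
  {"dx": 0, "dy": 0, "dz": 0, "yaw": 0},
  {"dx": 0, "dy": 0, "dz": 0, "yaw": 0},
  {"dx": 0, "dy": 0, "dz": 0, "yaw": 0},
  {"dx": 0, "dy": 0, "dz": 0, "yaw": 0},
])

```text
t: 4.48
eef_pos: [431.8, -363.9, 32.7]
tcp_rot: [-3.142, 0.0, 0.235]
ft_force: [1.1, 0.5, -0.2]
opening: 0.124
```

Request:
drive_tool([
  {"dx": 0, "dy": 0, "dz": 0, "yaw": 0},
  {"dx": 0, "dy": 0, "dz": 4, "yaw": 0},
  {"dx": 0, "dy": 0, "dz": 6, "yaw": 0},
  {"dx": 0, "dy": 0, "dz": 10, "yaw": 0},
  {"dx": 0, "dy": 0, "dz": 10, "yaw": 0},
])

```text
t: 4.9
eef_pos: [431.7, -363.9, 63.4]
tcp_rot: [-3.141, 0.0, 0.234]
ft_force: [0.0, 0.3, -5.0]
opening: 0.121
```

The opening is 11.5 mm, which matches the 12 mm bar, and the wrist carries 5 N, so the board is held. Now I'll lift higher and carry it across.

Request:
drive_tool([
  {"dx": 0, "dy": 0, "dz": 17, "yaw": 0},
  {"dx": 0, "dy": 0, "dz": 18, "yaw": 0},
  {"dx": 0, "dy": 0, "dz": 18, "yaw": 0},
  {"dx": 0, "dy": 8, "dz": 18, "yaw": 0},
  {"dx": 1, "dy": 12, "dz": 15, "yaw": 0},
])

```text
t: 5.32
eef_pos: [432.8, -344.5, 150.9]
tcp_rot: [3.14, -0.001, 0.233]
ft_force: [-0.2, 0.3, -4.7]
opening: 0.124
```

Request:
drive_tool([
  {"dx": 2, "dy": 16, "dz": 0, "yaw": 0},
  {"dx": 2, "dy": 20, "dz": 0, "yaw": -1},
  {"dx": 3, "dy": 20, "dz": 0, "yaw": -1},
  {"dx": 3, "dy": 20, "dz": 0, "yaw": -1},
  {"dx": 3, "dy": 20, "dz": 0, "yaw": -1},
])

```text
t: 5.73
eef_pos: [445.5, -246.2, 148.5]
tcp_rot: [-3.141, 0.0, 0.164]
ft_force: [-0.4, 0.1, -6.1]
opening: 0.124
```

Request:
drive_tool([
  {"dx": 3, "dy": 20, "dz": 0, "yaw": -1},
  {"dx": 3, "dy": 20, "dz": 0, "yaw": -1},
  {"dx": 3, "dy": 20, "dz": 0, "yaw": -1},
  {"dx": 3, "dy": 20, "dz": 0, "yaw": -1},
  {"dx": 3, "dy": 20, "dz": 0, "yaw": -1},
])

```text
t: 6.15
eef_pos: [460.4, -146.2, 148.5]
tcp_rot: [-3.141, 0.0, 0.077]
ft_force: [0.5, 0.5, -5.1]
opening: 0.121
```

Request:
drive_tool([
  {"dx": 3, "dy": 20, "dz": 0, "yaw": -1},
  {"dx": 3, "dy": 20, "dz": 0, "yaw": -1},
  {"dx": 3, "dy": 20, "dz": 0, "yaw": -1},
  {"dx": 3, "dy": 20, "dz": 0, "yaw": -1},
  {"dx": 3, "dy": 20, "dz": 0, "yaw": -1},
])

```text
t: 6.57
eef_pos: [475.2, -46.3, 148.5]
tcp_rot: [-3.142, 0.0, -0.011]
ft_force: [-0.3, -0.7, -5.1]
opening: 0.124
```

Request:
drive_tool([
  {"dx": 3, "dy": 20, "dz": 0, "yaw": -1},
  {"dx": 3, "dy": 20, "dz": 0, "yaw": -1},
  {"dx": 3, "dy": 16, "dz": 0, "yaw": -1},
  {"dx": 0, "dy": 10, "dz": 0, "yaw": -1},
  {"dx": 0, "dy": 0, "dz": 0, "yaw": 0},
])

```text
t: 6.98
eef_pos: [484.1, 20.2, 148.4]
tcp_rot: [-3.141, 0.001, -0.079]
ft_force: [0.4, -0.2, -6.9]
opening: 0.124
```

Request:
drive_tool([
  {"dx": 1, "dy": 18, "dz": 0, "yaw": -1},
  {"dx": 2, "dy": 20, "dz": 0, "yaw": -1},
  {"dx": 2, "dy": 20, "dz": 0, "yaw": -1},
  {"dx": 2, "dy": 18, "dz": 0, "yaw": -1},
  {"dx": 0, "dy": 13, "dz": 0, "yaw": -1.2},
])

```text
t: 7.4
eef_pos: [491.5, 108.2, 148.5]
tcp_rot: [3.142, 0.0, -0.17]
ft_force: [-1.0, -1.2, -5.3]
opening: 0.125
```

Request:
drive_tool([
  {"dx": 0, "dy": 0, "dz": 0, "yaw": 0},
  {"dx": 0, "dy": 0, "dz": 0, "yaw": 0},
  {"dx": 0, "dy": 0, "dz": 0, "yaw": 0},
])

```text
t: 7.65
eef_pos: [491.5, 106.5, 148.5]
tcp_rot: [3.141, 0.0, -0.17]
ft_force: [-0.4, -0.4, -6.8]
opening: 0.119
```

```bash
python3 - <<'E'
from h import *
s=env.state();c=env.calibration('wrist');im=env.read_camera('wrist');save('w4',im)
import pickle;pickle.dump((s,c),open('w4.pkl','wb'))
print(s['eef_pos'],s['tcp_rot'],s['t'])
im=env.read_camera('top');save('top4',cv2.resize(im[125:325,180:400],None,fx=3,fy=3,interpolation=cv2.INTER_CUBIC))
a=np.radians(-9.8);R=np.array([[np.cos(a),-np.sin(a),0],[np.sin(a),np.cos(a),0],[0,0,1]]);M=np.array([633.3,85.2,0])
# mat front corners; cheek front ends at glass top level, glass corners
L=np.array([[-78,52,0],[-78,-52,0],[-50,73,64],[-50,-207,64],[92,73,64],[92,-207,64],[-50,61,56],[-50,-61,56]])
print('mat/rack',proj('wrist',L@R.T+M,c).round().tolist())
B=np.array([s['eef_pos'][0]+7*np.cos(a),s['eef_pos'][1]+7*np.sin(a),s['eef_pos'][2]-22.7])
print('board',B)
L=np.array([[65,55,16],[65,-55,16],[80,0,16]]);print(proj('wrist',L@R.T+B,c).round().tolist())
E
```

```text
[491.47940282 106.53371999 148.54965625] [ 3.14123223e+00  3.41348597e-04 -1.69748838e-01] 7.65
mat/rack [[260.0, 109.0], [373.0, 109.0], [213.0, 75.0], [607.0, 75.0], [190.0, -183.0], [669.0, -182.0], [232.0, 75.0], [399.0, 75.0]]
board [498.37725811 105.34225349 125.84965625]
[[212.0, 114.0], [428.0, 114.0], [320.0, 83.0]]
```

View pics/w4.png

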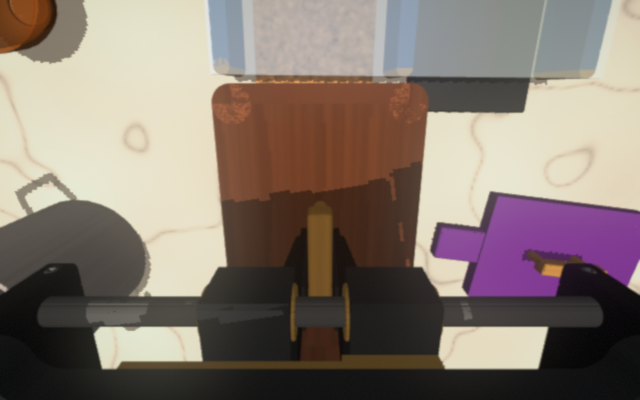

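View pics/top4.png

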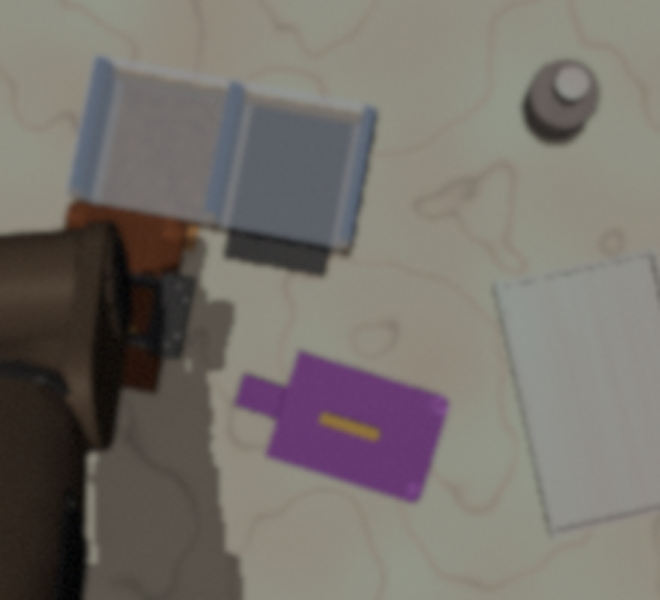

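The wrist view shows the board held squarely with its front edge at row 83. The rack front is at rows 75 to 80, between about columns 210 and 600. I'll zoom in on the rack to get its lateral position.

```bash
python3 - <<'E'
import cv2
im=cv2.imread('pics/w4.png')
a=cv2.resize(im[0:120,195:415],(800,436),interpolation=cv2.INTER_CUBIC)
cv2.imwrite('pics/w4z.png',a)
a=cv2.resize(im[0:120,400:620],(800,436),interpolation=cv2.INTER_CUBIC)
cv2.imwrite('pics/w4y.png',a)
E
```

```text
(no output)
```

View pics/w4z.png

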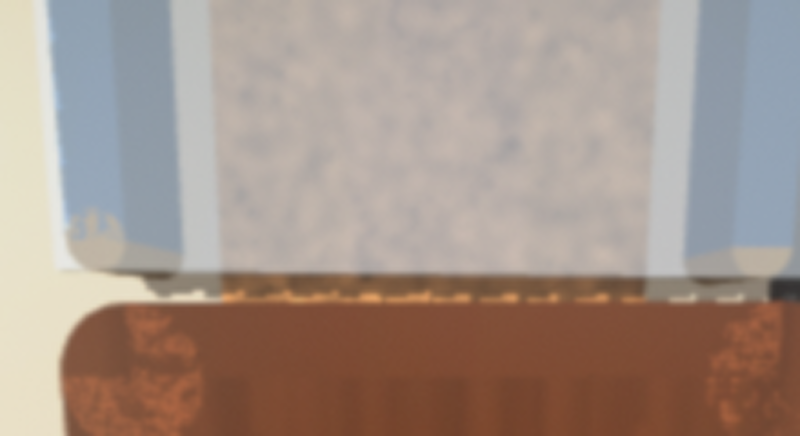

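View pics/w4y.png

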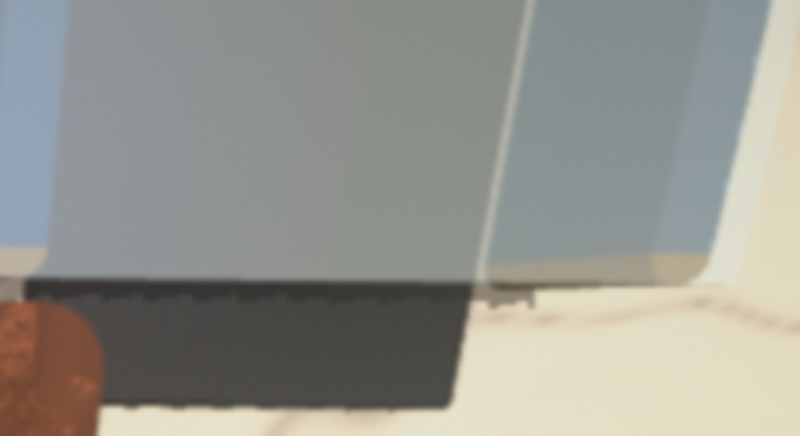

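```bash
python3 - <<'E'
from h import *
import pickle
s,c=pickle.load(open('w4.pkl','rb'))
Z=lambda p,o=195:[(p[0]+.5)/3.636-.5+o,(p[1]+.5)/3.636-.5]
def pr(n,pts,z):
    r=ray('wrist',pts,z,c)[:,:2];d=r[0]-r[1];print(n,r.round(1).tolist(),'len',np.linalg.norm(d).round(1),'ang',np.degrees(np.arctan2(d[1],d[0])).round(2));return r
g=pr('glass front L-R z64',[Z((60,268)),Z((722,283),400)],64)
pr(' z56',[Z((60,268)),Z((722,283),400)],56)
l=pr('mat left edge',[Z((210,0)),Z((222,272))],0)
r=pr('mat right edge',[Z((660,0)),Z((645,272))],0)
pr('mat cols near',[Z((222,272)),Z((645,272))],0)
pr('slate front edge z14',[Z((103,405),400),Z((452,408),400)],14)
pr('cheek inner L z~55 (edge)',[Z((172,0)),Z((185,240))],0)
pr('cheek inner R',[Z((697,0)),Z((685,240))],0)
pr('cheek bottoms inner',[Z((185,240)),Z((685,240))],0)
E
```

```text
glass front L-R z64 [[597.4, 166.6], [548.0, -104.3]] len 275.4 ang 79.65
 z56 [[598.1, 168.9], [547.1, -110.5]] len 284.0 ang 79.65
mat left edge [[653.5, 135.9], [595.4, 146.5]] len 59.1 ang -10.35
mat right edge [[636.0, 33.8], [577.8, 44.6]] len 59.1 ang -10.47
mat cols near [[595.4, 146.5], [577.8, 44.6]] len 103.4 ang 80.23
slate front edge z14 [[539.3, 2.1], [524.3, -80.9]] len 84.4 ang 79.74
cheek inner L z~55 (edge) [[655.0, 144.5], [604.1, 153.7]] len 51.8 ang -10.23
cheek inner R [[634.5, 25.4], [583.5, 34.1]] len 51.8 ang -9.62
cheek bottoms inner [[604.1, 153.7], [583.5, 34.1]] len 121.3 ang 80.23
```

The rack measures consistently: the bay gap comes out at 121.3 mm against 122, and the mat width at 103.4 mm against 104. The refined mat pose is about (633.5,86.6) with yaw about -10.2°. I'll shift +5.5 mm in y, turn -0.5° and lower.

Request:
drive_tool([
  {"dx": 0, "dy": 5.5, "dz": -10, "yaw": -0.5},
  {"dx": 0, "dy": 0, "dz": -18, "yaw": 0},
  {"dx": 0, "dy": 0, "dz": -18, "yaw": 0},
  {"dx": 0, "dy": 0, "dz": -18, "yaw": 0},
  {"dx": 0, "dy": 0, "dz": -15, "yaw": 0},
])

```text
t: 8.17
eef_pos: [491.4, 112.4, 68.0]
tcp_rot: [3.141, 0.001, -0.18]
ft_force: [-0.0, 1.0, -5.1]
opening: 0.123
```

Request:
drive_tool([
  {"dx": 0, "dy": 0, "dz": -12, "yaw": 0},
  {"dx": 0, "dy": 0, "dz": -8, "yaw": 0},
  {"dx": 0, "dy": 0, "dz": -4, "yaw": 0},
  {"dx": 0, "dy": 0, "dz": 0, "yaw": 0},
  {"dx": 0, "dy": 0, "dz": 0, "yaw": 0},
])

```text
t: 8.58
eef_pos: [492.0, 112.5, 45.8]
tcp_rot: [3.142, -0.0, -0.179]
ft_force: [-0.2, -0.6, -5.4]
opening: 0.123
```

Request:
drive_tool([
  {"dx": 0, "dy": -0.5, "dz": -6, "yaw": 0},
  {"dx": 0, "dy": 0, "dz": -6, "yaw": 0},
  {"dx": 0, "dy": 0, "dz": -4, "yaw": 0},
  {"dx": 0, "dy": 0, "dz": -3, "yaw": 0},
  {"dx": 0, "dy": 0, "dz": -1.5, "yaw": 0},
])

```text
t: 9.0
eef_pos: [491.7, 112.0, 24.7]
tcp_rot: [3.141, 0.001, -0.179]
ft_force: [0.1, -0.3, -4.8]
opening: 0.117
```

Request:
drive_tool([
  {"dx": 0, "dy": 0, "dz": -1, "yaw": 0},
  {"dx": 0, "dy": 0, "dz": -0.5, "yaw": 0},
  {"dx": 0, "dy": 0, "dz": 0, "yaw": 0},
])

```text
t: 9.25
eef_pos: [491.8, 112.0, 23.7]
tcp_rot: [3.142, 0.0, -0.179]
ft_force: [0.6, -0.4, -5.8]
opening: 0.121
```

Request:
drive_tool([
  {"dx": 0, "dy": 0, "dz": -0.5, "yaw": 0},
  {"dx": 0, "dy": 0, "dz": -0.5, "yaw": 0},
  {"dx": 0, "dy": 0, "dz": 0, "yaw": 0},
  {"dx": 0, "dy": 0, "dz": 0, "yaw": 0},
])

```text
t: 9.58
eef_pos: [491.8, 112.0, 22.7]
tcp_rot: [3.142, -0.0, -0.179]
ft_force: [-0.5, -0.7, -4.8]
opening: 0.124
```

Request:
drive_tool([
  {"dx": 0, "dy": 0, "dz": -0.5, "yaw": 0},
  {"dx": 0, "dy": 0, "dz": -0.5, "yaw": 0},
  {"dx": 0, "dy": 0, "dz": 0, "yaw": 0},
  {"dx": 0, "dy": 0, "dz": 0, "yaw": 0},
])

```text
t: 9.92
eef_pos: [491.9, 112.0, 22.6]
tcp_rot: [-3.141, -0.001, -0.179]
ft_force: [-3.1, -0.2, 10.5]
opening: 0.125
```

The wrist force has turned upward to +10 N, so the board is on the counter. Releasing.

Request:
drive_tool([
  {"dx": 0, "dy": 0, "dz": 0.5, "yaw": 0},
  {"dx": 0, "dy": 0, "dz": 0, "yaw": 0},
  {"dx": 0, "dy": 0, "dz": 0, "yaw": 0},
  {"dx": 0, "dy": 0, "dz": 0, "yaw": 0},
  {"dx": 0, "dy": 0, "dz": 0, "yaw": 0},
], grip=0.8)

```text
t: 10.33
eef_pos: [491.9, 112.0, 22.2]
tcp_rot: [3.142, -0.0, -0.179]
ft_force: [-0.7, -0.8, 0.4]
opening: 0.417
```

Request:
drive_tool([
  {"dx": 0, "dy": 0, "dz": 0, "yaw": 0},
  {"dx": 0, "dy": 0, "dz": 0, "yaw": 0},
  {"dx": 0, "dy": 0, "dz": 0, "yaw": 0},
  {"dx": 0, "dy": 0, "dz": 0, "yaw": 0},
  {"dx": 0, "dy": 0, "dz": 0, "yaw": 0},
])

```text
t: 10.75
eef_pos: [491.8, 112.0, 22.1]
tcp_rot: [3.141, 0.0, -0.179]
ft_force: [-0.2, -0.1, -0.3]
opening: 0.761
```

Request:
drive_tool([
  {"dx": 0, "dy": 0, "dz": 10, "yaw": 0},
  {"dx": 0, "dy": 0, "dz": 15, "yaw": 0},
  {"dx": 0, "dy": 0, "dz": 20, "yaw": 0},
  {"dx": 0, "dy": 0, "dz": 20, "yaw": 0},
  {"dx": 0, "dy": 0, "dz": 15, "yaw": 0},
])

```text
t: 11.17
eef_pos: [492.0, 112.1, 104.3]
tcp_rot: [-3.141, -0.001, -0.179]
ft_force: [0.9, 0.4, 0.4]
opening: 0.793
```

Request:
drive_tool([
  {"dx": -18, "dy": 3, "dz": 10, "yaw": 0},
  {"dx": -20, "dy": 4, "dz": 10, "yaw": 0},
  {"dx": -20, "dy": 3, "dz": 5, "yaw": 0},
  {"dx": -18, "dy": 3, "dz": 0, "yaw": 0},
  {"dx": 0, "dy": 0, "dz": 0, "yaw": 0},
])

```text
t: 11.58
eef_pos: [412.9, 125.3, 128.1]
tcp_rot: [3.141, 0.001, -0.178]
ft_force: [1.1, -0.5, 0.2]
opening: 0.802
```

```bash
python3 - <<'E'
from h import *
s=env.state();c=env.calibration('wrist');im=env.read_camera('wrist');save('w5',im)
import pickle;pickle.dump((s,c),open('w5.pkl','wb'))
print(s['eef_pos'],s['tcp_rot'],s['t'])
a=np.radians(-10.2);R=np.array([[np.cos(a),-np.sin(a),0],[np.sin(a),np.cos(a),0],[0,0,1]])
B=np.array([498.7,110.8,0])
L=np.array([[-80,55,16],[-80,-55,16],[-125,17,16],[-125,-17,16],[22,0,48],[-38,0,48]]);print(proj('wrist',L@R.T+B,c).round().tolist())
E
```

```text
[412.91946326 125.2759779  128.12064769] [ 3.14128522e+00  8.57830481e-04 -1.78413740e-01] 11.5833
[[255.0, 182.0], [382.0, 181.0], [300.0, 229.0], [338.0, 229.0], [318.0, 50.0], [319.0, 138.0]]
```

View pics/w5.png

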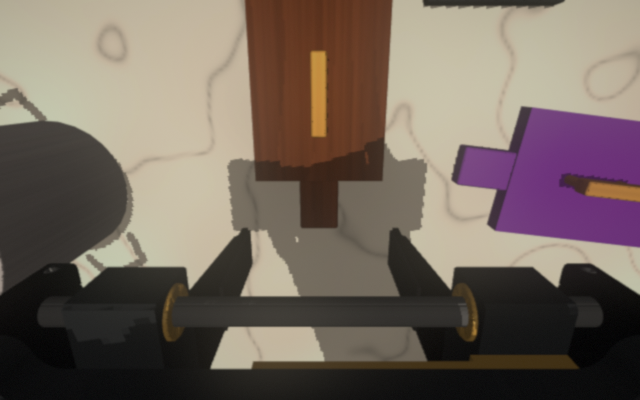

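The put-down matches the prediction to within 1 px: slab tail at row 181, tab end at columns 300 to 338, row 228, bar between rows 51 and 137. The board is at (498.7,110.8) with yaw -10.2°. Next I'll grasp the tab.

Request:
drive_tool([
  {"dx": -5, "dy": 1.2, "dz": -20, "yaw": 0},
  {"dx": -5, "dy": 1.2, "dz": -20, "yaw": 0},
  {"dx": -5, "dy": 1, "dz": -20, "yaw": 0},
  {"dx": 0, "dy": 0, "dz": -15, "yaw": 0},
  {"dx": 0, "dy": 0, "dz": -10, "yaw": 0},
])

```text
t: 12.05
eef_pos: [401.4, 128.3, 41.0]
tcp_rot: [3.141, 0.001, -0.179]
ft_force: [0.3, -0.4, 0.2]
opening: 0.803
```

Request:
drive_tool([
  {"dx": 0, "dy": 0, "dz": -10, "yaw": 0},
  {"dx": 0, "dy": 0, "dz": -6, "yaw": 0},
  {"dx": 0, "dy": 0, "dz": 0, "yaw": 0},
])

```text
t: 12.3
eef_pos: [401.3, 128.3, 25.3]
tcp_rot: [3.141, 0.001, -0.179]
ft_force: [-0.1, -0.6, 0.1]
opening: 0.801
```

Request:
drive_tool([
  {"dx": 0, "dy": 0, "dz": -8, "yaw": 0},
  {"dx": 0, "dy": 0, "dz": -7, "yaw": 0},
  {"dx": 0, "dy": 0, "dz": -5, "yaw": 0},
  {"dx": 0, "dy": 0, "dz": 0, "yaw": 0},
  {"dx": 0, "dy": 0, "dz": 0, "yaw": 0},
])

```text
t: 12.72
eef_pos: [400.8, 128.4, 6.0]
tcp_rot: [3.141, 0.001, -0.179]
ft_force: [-0.2, 0.6, 0.1]
opening: 0.801
```

Request:
drive_tool([
  {"dx": 0, "dy": 0, "dz": -2, "yaw": 0},
  {"dx": 0, "dy": 0, "dz": 0, "yaw": 0},
  {"dx": 0, "dy": 0, "dz": 0, "yaw": 0},
  {"dx": 0, "dy": 0, "dz": 0, "yaw": 0},
  {"dx": 0, "dy": 0, "dz": 0, "yaw": 0},
], grip=0)

```text
t: 13.13
eef_pos: [400.9, 128.4, 4.3]
tcp_rot: [-3.142, -0.0, -0.179]
ft_force: [0.4, 1.0, -1.1]
opening: 0.511
```

Request:
drive_tool([
  {"dx": 0, "dy": 0, "dz": 0, "yaw": 0},
  {"dx": 0, "dy": 0, "dz": 0, "yaw": 0},
  {"dx": 0, "dy": 0, "dz": 0, "yaw": 0},
  {"dx": 0, "dy": 0, "dz": 0, "yaw": 0},
  {"dx": 0, "dy": 0, "dz": 0, "yaw": 0},
])

```text
t: 13.55
eef_pos: [400.8, 128.4, 4.2]
tcp_rot: [3.142, -0.0, -0.179]
ft_force: [-0.3, 0.9, 2.1]
opening: 0.354
```

The opening is 33.6 mm, which is the 34 mm tab. Now sliding along (0.984,-0.177), starting gently.

Request:
drive_tool([
  {"dx": 3, "dy": -0.54, "dz": 0, "yaw": 0},
  {"dx": 5, "dy": -0.9, "dz": 0, "yaw": 0},
  {"dx": 5, "dy": -0.9, "dz": 0, "yaw": 0},
  {"dx": 5, "dy": -0.9, "dz": 0, "yaw": 0},
  {"dx": 5, "dy": -0.9, "dz": 0, "yaw": 0},
])

```text
t: 13.97
eef_pos: [421.4, 124.1, 4.2]
tcp_rot: [3.14, 0.005, -0.179]
ft_force: [-11.5, 1.6, 12.2]
opening: 0.354
```

Request:
drive_tool([
  {"dx": 5, "dy": -0.9, "dz": 0, "yaw": 0},
  {"dx": 5, "dy": -0.9, "dz": 0, "yaw": 0},
  {"dx": 5, "dy": -0.9, "dz": 0, "yaw": 0},
  {"dx": 5, "dy": -0.9, "dz": 0, "yaw": 0},
  {"dx": 0, "dy": 0, "dz": 0, "yaw": 0},
])

```text
t: 14.38
eef_pos: [442.9, 120.5, 4.2]
tcp_rot: [3.141, 0.003, -0.179]
ft_force: [-4.8, -0.0, 7.7]
opening: 0.357
```

```bash
python3 - <<'E'
from h import *
s=env.state();c=env.calibration('wrist');im=env.read_camera('wrist')
print(s['eef_pos'],s['tcp_rot'],s['t'])
save('w6',cv2.resize(im[0:280,130:510],None,fx=2.1,fy=2.1,interpolation=cv2.INTER_CUBIC))
E
```

```text
[442.86788086 120.53510425   4.21219391] [ 3.14071375e+00  2.78490091e-03 -1.79214713e-01] 14.3833
```

View pics/w6.png

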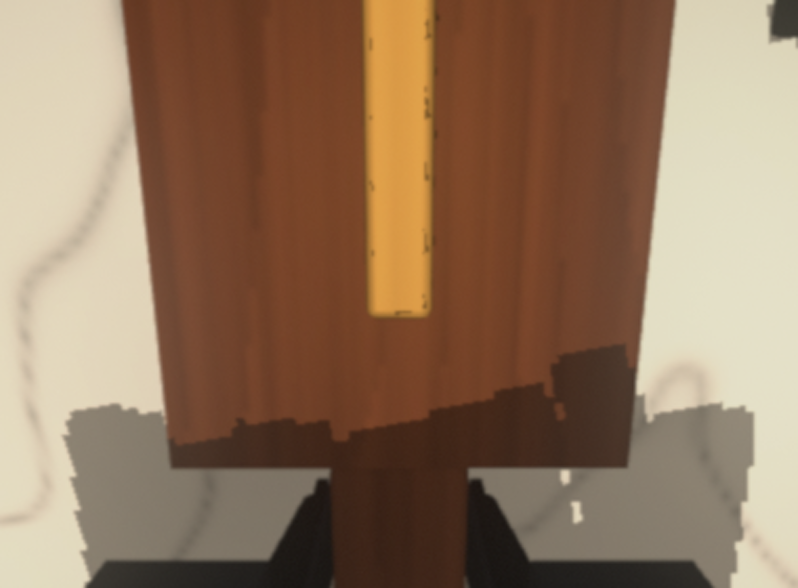

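The board is gripped squarely and the sideways force is about 0, so it has entered without rubbing. About 94 mm remain, so I'll continue and ease slightly upward to relieve the vertical press.

Request:
drive_tool([
  {"dx": 5, "dy": -0.9, "dz": 0.2, "yaw": 0},
  {"dx": 6, "dy": -1.08, "dz": 0, "yaw": 0},
  {"dx": 6, "dy": -1.08, "dz": 0, "yaw": 0},
  {"dx": 6, "dy": -1.08, "dz": 0, "yaw": 0},
  {"dx": 6, "dy": -1.08, "dz": 0, "yaw": 0},
])

```text
t: 14.85
eef_pos: [473.1, 115.3, 4.2]
tcp_rot: [3.141, 0.001, -0.179]
ft_force: [-4.1, 0.8, 0.3]
opening: 0.36
```

Request:
drive_tool([
  {"dx": 6, "dy": -1.08, "dz": 0, "yaw": 0},
  {"dx": 6, "dy": -1.08, "dz": 0, "yaw": 0},
  {"dx": 6, "dy": -1.08, "dz": 0, "yaw": 0},
  {"dx": 6, "dy": -1.08, "dz": 0, "yaw": 0},
  {"dx": 6, "dy": -1.08, "dz": 0, "yaw": 0},
])

```text
t: 15.27
eef_pos: [503.6, 109.9, 4.3]
tcp_rot: [3.142, -0.0, -0.179]
ft_force: [-2.4, 0.2, -1.3]
opening: 0.355
```

Request:
drive_tool([
  {"dx": 5, "dy": -0.9, "dz": 0, "yaw": 0},
  {"dx": 5, "dy": -0.9, "dz": 0, "yaw": 0},
  {"dx": 4, "dy": -0.7, "dz": 0, "yaw": 0},
  {"dx": 4, "dy": -0.7, "dz": 0, "yaw": 0},
  {"dx": 2, "dy": -0.36, "dz": 0, "yaw": 0},
])

```text
t: 15.68
eef_pos: [523.4, 106.4, 4.3]
tcp_rot: [3.142, -0.0, -0.179]
ft_force: [-2.5, -0.7, -2.6]
opening: 0.357
```

```bash
python3 - <<'E'
from h import *
s=env.state();im=env.read_camera('top');print(s['eef_pos'],s['ft_force'])
save('top7',cv2.resize(im[125:265,180:340],None,fx=4,fy=4,interpolation=cv2.INTER_CUBIC))
im=env.read_camera('wrist');save('w7',im)
E
```

```text
[523.39541529 106.40906993   4.33533443] [-2.48812231 -0.68279018 -2.5864354 ]
```

View pics/top7.png

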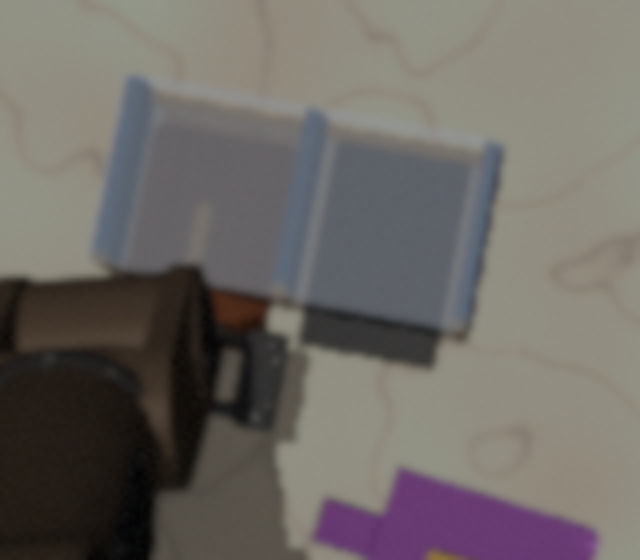

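View pics/w7.png

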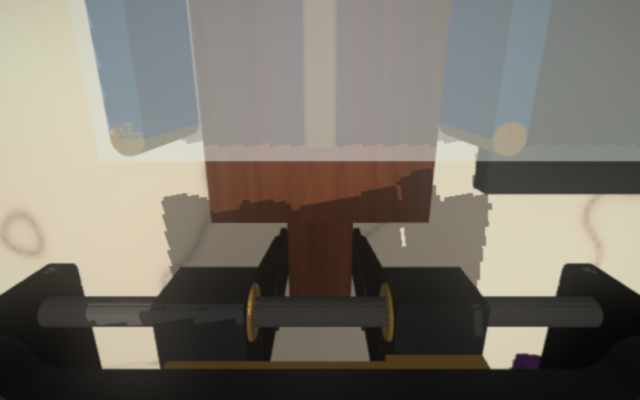

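The board is centred between the cheeks (edges at about columns 205 and 436, cheek feet at about 197 and 441), square to the glass front edge, and not touching anything. Now creeping toward the stop.

Request:
drive_tool([
  {"dx": 2, "dy": -0.36, "dz": 0, "yaw": 0},
  {"dx": 2, "dy": -0.36, "dz": 0, "yaw": 0},
  {"dx": 1, "dy": -0.18, "dz": 0, "yaw": 0},
  {"dx": 1, "dy": -0.18, "dz": 0, "yaw": 0},
])

```text
t: 16.12
eef_pos: [528.7, 105.4, 4.3]
tcp_rot: [3.141, 0.0, -0.179]
ft_force: [-1.9, -0.1, -2.2]
opening: 0.351
```

Request:
drive_tool([
  {"dx": 1, "dy": -0.18, "dz": 0, "yaw": 0},
  {"dx": 1, "dy": -0.18, "dz": 0, "yaw": 0},
  {"dx": 1, "dy": -0.18, "dz": 0, "yaw": 0},
])

```text
t: 16.37
eef_pos: [531.8, 104.9, 4.4]
tcp_rot: [3.141, 0.0, -0.179]
ft_force: [-0.9, 0.2, -2.3]
opening: 0.353
```

Request:
drive_tool([
  {"dx": 1, "dy": -0.18, "dz": 0, "yaw": 0},
  {"dx": 1, "dy": -0.18, "dz": 0, "yaw": 0},
])

```text
t: 16.53
eef_pos: [533.9, 104.5, 4.4]
tcp_rot: [3.141, 0.0, -0.179]
ft_force: [-1.8, 0.8, -2.5]
opening: 0.357
```

Request:
drive_tool([
  {"dx": 0.6, "dy": -0.1, "dz": 0, "yaw": 0},
  {"dx": 0.4, "dy": -0.1, "dz": 0, "yaw": 0},
])

```text
t: 16.7
eef_pos: [534.9, 104.3, 4.4]
tcp_rot: [3.141, 0.0, -0.179]
ft_force: [-2.2, -0.1, -2.5]
opening: 0.354
```

Request:
drive_tool([
  {"dx": 0.5, "dy": -0.1, "dz": 0, "yaw": 0},
  {"dx": 0.5, "dy": -0.1, "dz": 0, "yaw": 0},
])

```text
t: 16.87
eef_pos: [535.3, 104.2, 4.2]
tcp_rot: [3.141, 0.001, -0.179]
ft_force: [-5.0, 2.5, 0.1]
opening: 0.355
```

Request:
drive_tool([
  {"dx": 0.5, "dy": -0.1, "dz": 0, "yaw": 0},
  {"dx": 0.5, "dy": -0.1, "dz": 0, "yaw": 0},
])

```text
t: 17.03
eef_pos: [535.3, 104.2, 4.2]
tcp_rot: [3.141, 0.003, -0.179]
ft_force: [-9.9, 5.3, 2.5]
opening: 0.355
```

The motion stopped at x = 535.3 (expected about 535.7) and the force rose to about 10 N, so the board is against the stop. I'll hold briefly, back off the command and release.

Request:
drive_tool([
  {"dx": 0.3, "dy": -0.05, "dz": 0, "yaw": 0},
  {"dx": 0, "dy": 0, "dz": 0, "yaw": 0},
  {"dx": 0, "dy": 0, "dz": 0, "yaw": 0},
])

```text
t: 17.28
eef_pos: [535.4, 104.2, 4.3]
tcp_rot: [3.141, 0.004, -0.179]
ft_force: [-9.8, 4.2, 2.2]
opening: 0.352
```

Request:
drive_tool([
  {"dx": -0.6, "dy": 0.1, "dz": 0, "yaw": 0},
  {"dx": -0.4, "dy": 0.1, "dz": 0, "yaw": 0},
  {"dx": 0, "dy": 0, "dz": 0, "yaw": 0},
])

```text
t: 17.53
eef_pos: [535.3, 104.2, 4.3]
tcp_rot: [3.141, 0.002, -0.179]
ft_force: [-5.4, 1.7, 0.1]
opening: 0.352
```

Request:
drive_tool([
  {"dx": 0, "dy": 0, "dz": 0, "yaw": 0},
  {"dx": 0, "dy": 0, "dz": 0, "yaw": 0},
  {"dx": 0, "dy": 0, "dz": 0, "yaw": 0},
  {"dx": 0, "dy": 0, "dz": 0, "yaw": 0},
  {"dx": 0, "dy": 0, "dz": 0, "yaw": 0},
], grip=0.75)

```text
t: 17.95
eef_pos: [536.5, 104.0, 4.5]
tcp_rot: [-3.142, -0.001, -0.179]
ft_force: [-0.1, 0.6, -0.4]
opening: 0.649
```

Request:
drive_tool([
  {"dx": 0, "dy": 0, "dz": 0, "yaw": 0},
  {"dx": 0, "dy": 0, "dz": 0, "yaw": 0},
  {"dx": -4, "dy": 0.7, "dz": 8, "yaw": 0},
  {"dx": -10, "dy": 1.8, "dz": 15, "yaw": 0},
  {"dx": -15, "dy": 2.7, "dz": 20, "yaw": 0},
])

```text
t: 18.37
eef_pos: [506.8, 109.1, 47.3]
tcp_rot: [3.141, 0.001, -0.18]
ft_force: [0.1, -0.3, 0.9]
opening: 0.753
```

Request:
drive_tool([
  {"dx": -20, "dy": 3.6, "dz": 25, "yaw": 0},
  {"dx": -20, "dy": 3.6, "dz": 25, "yaw": 0},
  {"dx": -15, "dy": 2.7, "dz": 25, "yaw": 0},
  {"dx": 0, "dy": 0, "dz": 20, "yaw": 0},
  {"dx": 0, "dy": 0, "dz": 0, "yaw": 0},
])

```text
t: 18.78
eef_pos: [452.6, 119.6, 146.3]
tcp_rot: [-3.14, -0.006, -0.179]
ft_force: [-0.4, -0.4, 0.5]
opening: 0.746
```

```bash
python3 - <<'E'
from h import *
s=env.state();c=env.calibration('wrist');im=env.read_camera('wrist');save('w8',im)
import pickle;pickle.dump((s,c),open('w8.pkl','wb'))
print(s['eef_pos'],s['tcp_rot'],s['t'],s['ft_force'])
a=np.radians(-10.2);R=np.array([[np.cos(a),-np.sin(a),0],[np.sin(a),np.cos(a),0],[0,0,1]])
B=np.array([633.4,86.6,0])
L=np.array([[-80,55,16],[-80,-55,16],[-125,17,16],[-125,-17,16],[22,0,48],[-38,0,48],[-50,61,0],[-50,-61,0]]);print(proj('wrist',L@R.T+B,c).round().tolist())
E
```

```text
[452.56791731 119.59720886 146.27046372] [-3.13995278 -0.00561343 -0.17854743] 18.7833 [-0.42738269 -0.37266063  0.49095374]
[[254.0, 64.0], [387.0, 64.0], [301.0, 119.0], [340.0, 119.0], [321.0, -106.0], [321.0, -3.0], [249.0, 28.0], [392.0, 28.0]]
```

View pics/w8.png

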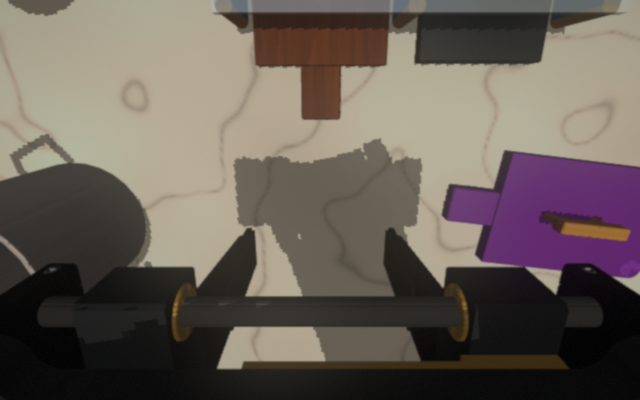

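The tail edge is at row 65 (columns 255 to 388) and the tab end is at row 119 (columns 302 to 341), within 1 px of the home prediction. The fingers are clear. One last check of the other objects before handing in.

```bash
python3 - <<'E'
from h import *
for n in('top','side'):
    im=env.read_camera(n);save(n+'9',im)
    for q in('slate','bucket','amber_bowl','shaker'):
        print(n,q,[(np.round(x['pixel']).tolist(),round(x['conf'],2)) for x in env.place_of(q,n)][:2])
print(env.state()['eef_pos'],env.state()['ft_force'])
env.job_done()
E
```

```text
top slate []
top bucket [([142.0, 241.0], 0.84)]
top amber_bowl [([156.0, 168.0], 0.71)]
top shaker [([362.0, 164.0], 0.71)]
side slate [([287.0, 228.0], 0.4)]
side bucket [([281.0, 357.0], 0.81)]
side amber_bowl [([210.0, 318.0], 0.69)]
side shaker [([293.0, 162.0], 0.93)]
[452.05498449 119.12661603 141.90483357] [0.16777823 0.31296205 0.05638948]
the job is handed in; nothing more can be done
```

View pics/side9.png

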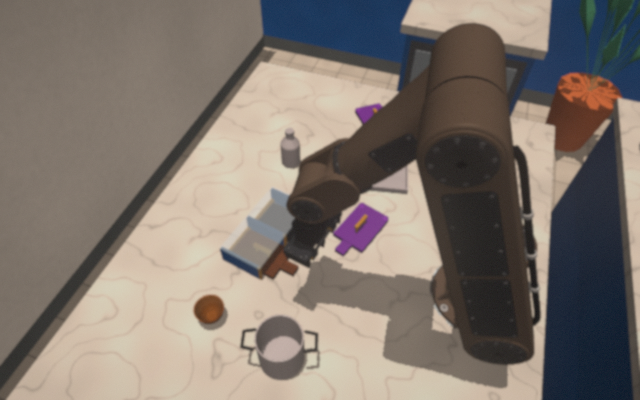

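The walnut board is in the mat bay against the brass stop, and I handed the job in at about 19 s of the 61 s allowed; no verdict was reported. The final side picture shows it in the bay with the tab outwards at about (285,268).

- **Moving it:** I lifted the board from the tray by its handle and set it flat in front of the mat bay; the wrist read about 10 N at touchdown. After letting go, I gripped the tab and slid it in until the tool stopped moving, with about 10 N at the wrist (limit at the stop 40 N). Then I eased off, released and backed away.
- **Board position:** The last wrist picture put the tail and tab corners within 1 px (about 1 mm) of the home pose I had measured, at the same yaw. The wrist force was about zero.
- **Other objects:** The networks placed the bucket, bowl, shaker and slate within about 3 px of where they started, which is within their own error. The top camera never detected the slate, so that check rests on one low-confidence (0.4) side detection and the wrist picture.
- **Early disagreement:** My first top-camera estimate of the mat was about 1.5 mm and 0.4° off the wrist-camera measurement. I used the wrist values.

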